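# Load the long cell into the lens edger's cradle

### The arm

A 7-joint arm with a two-finger parallel gripper is mounted at the origin on the work surface. World frame = base frame: x ahead of the robot, y to its left, z up, the work surface at z = 0. Lengths are in mm, angles in rad, forces in N, time in s.
With the tool pointing down it reaches from about 400 to 875 mm from the base axis. Payload 4.4 kg.
Tool frame: the origin (TCP) lies at the very end of the fingers, on their centre line; the grasp point (between the pads) lies 19 mm behind it; y points along the fingers, x is the direction in which the jaws open and shut, and the axes are right-handed (so a half turn about y gives the same grasp; the last joint's range is limited). The gripper opens to 85 mm and grips with 20 to 120 N. Pads are 22 mm wide; open, the fingers measure 114 mm over their backs; the gripper's body (76 mm by 85 mm) begins 54 mm behind the grasp point. The pads swing forward as they close: fully open they stand 13 mm farther back than shut.
Start: joints at [1.112, 0.628, 0.038, 1.517, -0.027, 0.996, -0.02], TCP at [248.833, -600.5, 231.313] pointing down, gripper open.
Joint ranges: [-3.06, 3.06], [-0.37, 2.12], [-1.25, 1.32], [0.18, 2.47], [-1.1, 4.24], [0.23, 1.98], [-2.94, 2.94]. Speed limits (rad/s): [2.57, 2.57, 3.14, 3.14, 3.14, 3.14, 3.14].

### API

Orientations are given as [roll, pitch, yaw] about the fixed x, y, z axes, in that order (R = Rz(yaw) Ry(pitch) Rx(roll)).
In Python, from cell import readout, eyes, finish_job gives the robot as it stands. The module is installed in compiled form; this text tells all that it offers.
- The arm moves only by the tool apply_moves, never from a script. Its argument "commands" is a list that holds one entry, the list of rows, each a list of 6 numbers: the shift along the tool's x, y, z in units of 0.04 m (1.0 is 0.04 m), then the turn, a rotation vector about the tool's x, y, z in units of 5 degrees (1.0 is 5 degrees). A call has 1 to 8 rows; each row shifts and turns the pose as measured when the row begins, along the tool's axes as they then stand; what a row does not reach is not made up. A row lasts 1/12 s, in which the tool goes at most 41.7 mm and 7.16 degrees, less where a joint would pass 70% of its speed; a pose out of reach is approached as far as the arm can. A call with a number of a shift or a turn outside -1 to 1 is refused whole. A call with a gripper value outside its range is refused whole. "claw" is the finger opening in mm, from 0 to 85.4, set as the call begins (left out, the last holds). The fingers move at their own pace and stop on an object; the grip force is fixed at half the most. Time passes only in rows, so rows that do not move let the fingers close. It gives the time, the measured TCP pose, the force and the opening at its end, in the units of the state.
- readout.read_state(): the state, without advancing time (a new reading comes with each control period).
- eyes.get_image(name): name is "scene" or "top" or "wrist"; returns a dict with "image" (384x512x3 uint8, red, green, blue), "mtx" (3x3 intrinsics, pixels), "rvec" (rotation vector, rad) and "tvec" (3), from world to camera coordinates, as OpenCV has them. Camera axes: x right, y down, z forward; pixel columns grow to the right and rows downward; lengths in mm; the calibration is good to about 2 mm. The wrist camera is an equidistant fisheye: a pixel r from the principal point sees the ray r / f radians off the axis. A picture is of the moment at which its call begins. There is no depth.
- finish_job(): hands the job in, once; it reports no verdict.
The state is a dict: "clock": time; "qpos": joint angles; "qd": joint speeds; "tau": joint torques, N m; "eef_pos": TCP position; "tool_rot": TCP orientation; "force": force on the tool from outside, world axes, zero at the start; "torque": the same for the moment, N m; "width": finger opening in mm.
Only numpy, scipy, OpenCV 4.12 (cv2) and the standard library are available. Lean on these libraries where they do the work, as an engineer would, in place of code of your own. Each camera call takes 0.05 s, during which the arm holds its last target. There are 200 camera calls.

### The job

Lift the longer of the two cells off its wooden rest and load it into the cradle on the lens edger's base: with its button end still raised, seat its flat end against the spring contact and push the spring back, then swing the button end down past the lip and press it into the spring clip until the cell snaps in and stays held, level and fully home. Feel your way gently, without forcing the cell against the spring or the cradle, leave the shorter cell and the other bench things where they are, and let go.

Things in the scene. Friction and masses are not known exactly. Their poses are not given: they have to be found in the camera images.
- cell_mid (a point): Middle of the longer cell, on its axis: plain grey cylinder with steel ends, 26 mm diameter, 90 mm long over all, about 120 g. Its y axis runs along the cell from button end (-y) to flat end (+y); it may be rolled about y. It lies level on a wooden rest, axis 31 mm above the bench; the rest's rails reach 10 mm to each side of the axis, so fingers may pass beside the cell to 8 mm above the bench.
- cell_button (a point): Tip of the longer cell's button, 45 mm from its middle (-y); the steel button is 10 mm in diameter and stands 2 mm proud. Axes as the cell's.
- cell_flat (a point): Centre of the longer cell's flat end, 45 mm from its middle (+y). Axes as the cell's.
- cell: The longer cell itself; origin and axes the same as point cell_mid.
- short_cell_mid (a point): Middle of the shorter cell: same look and diameter but 60 mm long; lies on an identical rest and is to be left alone.
- edger: The edger, fixed: base plate 130 x 300 mm, 14 mm thick; the origin lies under the cradle, z up, y along the cradle, +y to the left as seen from the robot. The tall copper stone housing with steel lid and crank stands on the plate from y = 117 mm on, 122 mm high.
- cell_home (a point): Where the middle of the cell lies when home, if the cradle stands mid-slide: 35 mm above the bench, axes as the edger's; flat end to +y, button to -y. The cradle is set stiffly along y up to 8 mm either way of this, unmeasured: find it by feel. Cell to cradle, a force over 20 N with the button tip over 25 mm above home, or over 60 N (all contacts and the clip's pinch summed) ever, spoils it.
- spring_face (a point): Centre of the free spring contact's face, 41 mm to +y of cell_home (moves with the cradle): brass disc, 16 mm diameter. It gives to +y for 11 mm, with 2 N at first and 0.7 N more per mm, then is solid at 9.7 N; when the cell is home it is 4 mm in, at 4.8 N. Two guide cheeks beside the cell here (y -8 to +5 mm), 31 mm apart, tops flared, 41 mm above the bench.
- tab_face (a point): Face of the brass tab which stops the button when home, 45 mm to -y of cell_home (moves with the cradle), 14 mm wide. Its top bends to +y as a lip over the cell's end: 5 mm long, 49.5 to 52.5 mm above the bench. To swing in past the lip the cell must stand about 5 mm further to +y than home: push the spring to 8 N or more (9 is right) and keep it there.
- clip_mid (a point): Between the tops of the clip's two sprung steel jaws, 47 mm above the bench, 37 mm to -y of cell_home (moves with the cradle): 10 mm long, 19 mm apart, round tops; the cell, pressed down with 8 to 20 N, parts them and they close over it. It just rests on them when its axis there is 18 mm above home. Between jaws and cheeks the cradle is open: fingers reach beside the cell to 17 mm above the bench.
- lens_clock: aluminium lens clock gauge, round dial 52 mm, 17 mm high, lying on the bench; leave alone.
- lens_a: smoky brown lens, 64 mm disc, 7 mm thick, lying on the bench; leave alone.
- lens_b: smoky brown lens, the same; leave alone.
- screwdriver: brass screwdriver 150 mm long, lying on the bench; leave alone.
Things that resemble listed ones, but are neither listed nor needed, are in the scene too. What is shaped like the cell but blue is not meant.

How it is judged (in metres and radians):
On the way:
1. the flat end is seated on the spring contact and pushes it back while the button end is still raised (contact force between cell and edger above 5 N and y of cell_flat in the frame of cell_home above 0.031 m and z of cell_flat in the frame of cell_home below 0.014 m and z of cell_button in the frame of cell_home above 0.012 m and x of cell_mid in the frame of cell_home between -0.006 and 0.006 m), for 0.2 s.
At the end, for the whole second after the job is handed in: The longer cell lies at rest in the cradle, released, button towards the tab: its middle within 3 mm across, 14 mm along (the cradle's own setting included) and 2 mm in height of home, its button end no more than 3 mm high, its axis within 0.07 rad of the cradle's (x of cell_mid in the frame of cell_home between -0.003 and 0.003 m and y of cell_mid in the frame of cell_home between -0.014 and 0.014 m and z of cell_mid in the frame of cell_home between -0.002 and 0.002 m and z of cell_button in the frame of cell_home below 0.003 m and y of cell_button in the frame of cell_home below -0.03 m and angle between the y axis of cell_mid and the y axis of cell_home, either way round below 0.07 rad and linear speed of cell below 0.01 m/s); the robot touches nothing.
It fails at once if the cell is forced against the spring contact or cradle with more than 20 N while its button end is still well above the clip (more than 25 mm higher than home) (contact force between cell and edger above 20 N and z of cell_button in the frame of cell_home above 0.025 m).
It fails at once if the cell is forced against the cradle with more than 60 N in all (contact force between cell and edger above 60 N).
It fails at once if the shorter cell is moved more than 20 mm (distance of short_cell_mid from where it was at the start of the episode above 0.02 m).
It fails at once if a bystander on the bench is moved more than 30 mm (distance of any of lens_clock, lens_a, lens_b, screwdriver from where it was at the start of the episode above 0.03 m).
It also fails if it takes over 67 s, if anything falls off the work surface, if the arm or the gripper's body presses on something with over 40 N, if the wrist force passes 120 N, or if a joint passes its speed limit or range.

## Working session

There is one attempt and no reset: what is moved stays moved. The work goes in short steps, Python scripts to look and compute and a tool call to move; the robot and the scene stay as the last step left them, time stands still between calls to the robot, and variables do not carry over. Pictures are saved under pics/ and viewed, about 8 in all and at most 12, crops included, and the job is handed in when it is done.

Besides the shell and the picture viewer there is one more tool, called after ">>>" by a JSON object that holds its "api" and its "payload", one argument or row to a line. apply_moves: Moves the arm, as the interface text tells. Shifts and turns lie within -1 to 1; 1 stands for 0.04 m of shift or 5 degrees of turn. Its arguments: {"type":"object","properties":{"commands":{"type":"array"},"claw":{"type":"number"}},"required":["commands"]}

```bash
mkdir -p pics; ls
cat > h.py <<'E'
import numpy as np, cv2, json
from scipy.spatial.transform import Rotation as R
from cell import readout, eyes
def shot(n,f):
    d=eyes.get_image(n); cv2.imwrite(f'pics/{f}.png',d['image'][:,:,::-1]); json.dump({k:np.array(d[k]).tolist() for k in('mtx','rvec','tvec')},open(f'pics/{f}.json','w')); return d
def cal(f):
    d=json.load(open(f'pics/{f}.json')); return [np.array(d[k],float) for k in('mtx','rvec','tvec')]
def onplane(f,u,v,z,fish=False):
    K,r,t=cal(f); r=r.ravel();t=t.ravel(); M=R.from_rotvec(r).as_matrix()
    p=np.array([(u-K[0,2])/K[0,0],(v-K[1,2])/K[1,1]])
    if fish:
        th=np.hypot(*p); q=p/max(th,1e-9)*np.sin(th); ray=np.array([q[0],q[1],np.cos(th)])
    else: ray=np.array([p[0],p[1],1])
    d=M.T@ray; c=-M.T@t; return c+d*(z-c[2])/d[2]
def proj(f,P):
    K,r,t=cal(f); return cv2.projectPoints(np.atleast_2d(np.array(P,float)),r,t,K,None)[0].reshape(-1,2)
def st():
    s=readout.read_state(); print({k:np.round(s[k],3).tolist() for k in('clock','qpos','eef_pos','tool_rot','force','torque','width')}); return s
E
python3 - <<'E'
from h import *
st()
a=shot('scene','s0');b=shot('top','t0')
for f in('s0','t0'): 
    i=cv2.imread(f'pics/{f}.png'); cv2.imwrite(f'pics/{f}b.png',cv2.resize(i,(800,600),interpolation=cv2.INTER_CUBIC)); K,r,t=cal(f); print(K.tolist(),(-R.from_rotvec(r.ravel()).as_matrix().T@t.ravel()))
E
```

```text
pics
{'clock': 0.0, 'qpos': [1.112, 0.629, 0.038, 1.518, -0.027, 0.996, -0.02], 'eef_pos': [248.574, -599.914, 230.419], 'tool_rot': [-1.571, 0.002, -1.178], 'force': [0.079, -0.105, -0.462], 'torque': [0.025, -0.039, 0.015], 'width': 84.808}
[[376.3930926840102, 0.0, 254.0458584370483], [0.0, 376.3930926840102, 196.8330905525374], [0.0, 0.0, 1.0]] [ 918.96478939 -365.71381881  749.54753122]
[[428.18168462944874, 0.0, 256.80493085141404], [0.0, 428.18168462944874, 188.18201981048483], [0.0, 0.0, 1.0]] [ 531.60678838 -129.71051542  939.04558806]
```

View pics/t0b.png

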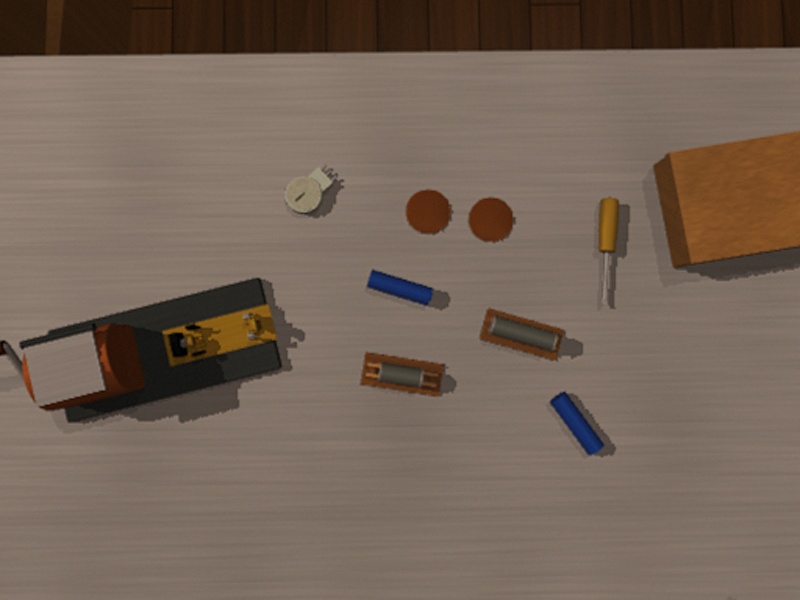

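View pics/s0b.png

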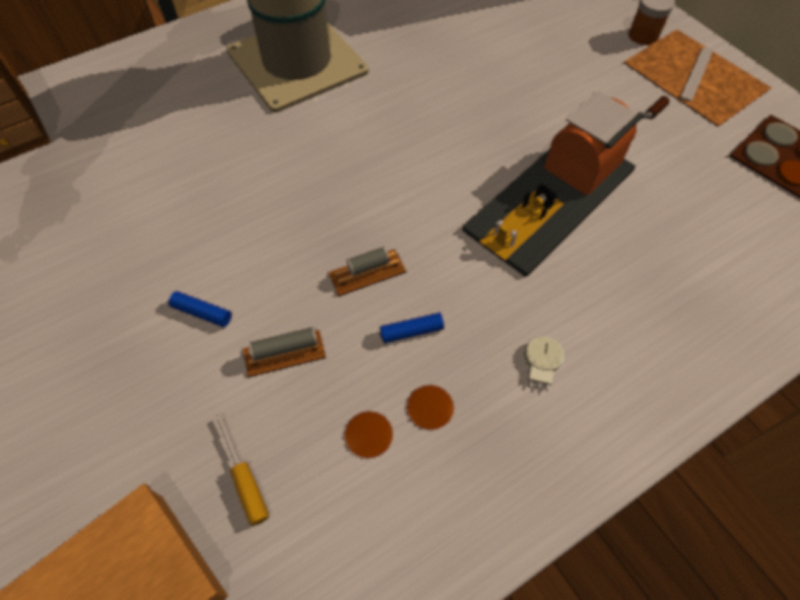

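Candidates (800x600 top view): grey long cell (525,333); grey short cell (401,375); blue lookalikes (401,287) and (577,423). I choose the grey one at (525,333) and check it up close, together with the cradle.

Run:
```python
from h import *
i=cv2.imread('pics/t0.png')
a=cv2.resize(i[190:240,300:370],(800,571),interpolation=cv2.INTER_CUBIC)[:,:800]
a=cv2.resize(i[190:238,303:367],None,fx=6.2,fy=6.2,interpolation=cv2.INTER_CUBIC)   # 
b=cv2.resize(i[175:270,85:190],None,fx=6,fy=6,interpolation=cv2.INTER_CUBIC)
j=cv2.imread('pics/s0.png')
c=np.zeros((600,800,3),np.uint8)
c[:298,:397]=a
s=cv2.resize(j[112:182,290:370],None,fx=4.2,fy=4.2,interpolation=cv2.INTER_CUBIC); c[300:594,:336]=s
b=cv2.resize(i[185:245,98:162],None,fx=6.2,fy=6.2,interpolation=cv2.INTER_CUBIC);c[:372,400:796]=b[:,:396]
s=cv2.resize(j[205:245,150:213],None,fx=5,fy=5,interpolation=cv2.INTER_CUBIC); c[390:590,400:715]=s
c[:, :]=np.clip(c*1.5,0,255)
cv2.imwrite('pics/c1.png',c)
```

```text
(no output)
```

View pics/c1.png

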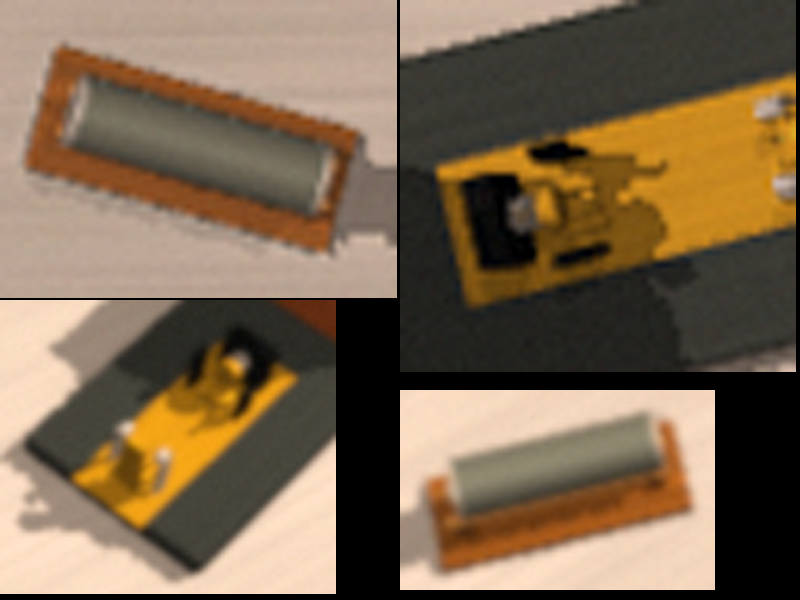

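Run:
```python
from h import *
L=lambda u,v,z:onplane('t0',u,v,z)[:2]
a=L(303+83/6.2,190+112/6.2,31);b=L(303+325/6.2,190+180/6.2,31)
print('cell L,R',a.round(1),b.round(1),np.linalg.norm(a-b),np.degrees(np.arctan2(*(a-b)[::-1])))
c=[L(u*.64,v*.64,14) for u,v in[(262,279),(281,367),(67,420),(22,343)]]
print('plate',np.round(c,1),[np.linalg.norm(c[k]-c[(k+1)%4]) for k in range(4)])
d=c[1]-c[2];print('edge yaw',np.degrees(np.arctan2(*(-d)[::-1])), np.degrees(np.arctan2(*(c[0]-c[1])[::-1])))
B=lambda u,v,z:L(98+(u-400)/6.2,185+v/6.2,z)
print('yellow L corners',B(437,168,14),B(470,305,14))
print('jaws',B(768,108,47),B(787,186,47),'tab?','cheeks',B(557,152,41),B(582,255,41),'springdisc',B(528,213,35))
```

```text
cell L,R [ 550.2 -265.5] [ 525.7 -347.8] 85.85010372275427 73.47691887975364
plate [[618.9  52.7]
 [497.2  26.7]
 [429.8 317.7]
 [535.3 381.2]] [np.float64(124.432936432505), np.float64(298.70152435316754), np.float64(123.11254879819974), np.float64(338.923510171337)]
edge yaw 103.05074605459485 12.064076731991717
yellow L corners [548.39195298 189.43292211] [500.94617324 177.60004528]
jaws [566.29162953  67.66526604] [540.09436826  61.2850871 ] tab? cheeks [552.7049818  139.88915197] [518.0028946  131.27736387] springdisc [532.35094412 151.33656104]
```

>>> {"api": "apply_moves", "payload": {
  "commands": [
    [[0, 0, 0, 0, 0, 0]]
  ]
}}

```text
clock: 0.18
eef_pos: [248.6, -599.7, 230.0]
tool_rot: [-1.571, 0.003, -1.178]
force: [0.3, 0.2, -0.1]
width: 85.1
```

>>> {"api": "apply_moves", "payload": {
  "commands": [
    [[-0.5, 0, 1, 0, 0, 0], [-0.5, 0, 1, 0, 0, 0], [-0.5, 0, 1, 0, 0, 0], [-0.5, 0, 1, 0, 0, 0], [-0.5, 0, 1, 0, 0, 0], [-0.5, 0, 1, 0, 0, 0], [-0.5, 0, 1, 0, 0, 0], [0, 0, 0, 0, -1, 0]]
  ]
}}

```text
clock: 0.85
eef_pos: [443.6, -373.3, 225.3]
tool_rot: [-1.575, 0.006, -1.101]
force: [1.2, 1.0, 0.2]
width: 85.4
```

>>> {"api": "apply_moves", "payload": {
  "commands": [
    [[0, 0, 0, 0, -1, 0], [0, 0, 0, 0, -1, 0], [0, 0, 0, 0, -1, 0], [0, 0, 0, 0, -1, 0], [0, 0, 0, 0, -1, 0], [0, 0, 0, 0, -1, 0], [0, 0, 0, 0, -1, 0], [0, 0, 0, 0, -1, 0]]
  ]
}}

```text
clock: 1.52
eef_pos: [447.5, -365.2, 223.3]
tool_rot: [-1.567, 0.011, -0.353]
force: [0.0, 0.2, 0.4]
width: 85.3
```

```bash
cat >> h.py <<'E'
def togo(pos,yaw,tilt=0):
    """tilt>0 leans so that tool z end dips (button up). prints shift (units) in tool axes and rotvec (units)"""
    s=readout.read_state(); C=R.from_euler('xyz',s['tool_rot'])
    T=R.from_euler('z',yaw,degrees=True)*R.from_euler('x',-90-tilt,degrees=True)
    d=np.array(pos)-s['eef_pos']; 
    print('at',np.round(s['eef_pos'],1),np.degrees(s['tool_rot']).round(1),'t',round(s['clock'],2),'F',np.round(s['force'],1),'w',round(s['width'],1))
    print('shift',(C.inv().apply(d)/40).round(2),'turn',(np.degrees((C.inv()*T).as_rotvec())/5).round(2))
E
python3 - <<'E'
from h import *
togo([538,-306,200],-16.5)
E
```

```text
at [ 447.5 -365.2  223.3] [-89.8   0.6 -20.2] t 1.52 F [0.  0.2 0.4] w 85.3
shift [1.62 0.57 2.17] turn [-0.05 -0.74 -0.13]
```

>>> {"api": "apply_moves", "payload": {
  "commands": [
    [[0.5, 0, 0.7, 0, -0.3, 0], [0.5, 0, 0.7, 0, -0.3, 0], [0.5, 0, 0.7, 0, -0.1, 0], [0.1, 0, 0.1, 0, 0, 0], [0, 0, 0, 0, 0, 0]]
  ]
}}

```text
clock: 1.93
eef_pos: [536.0, -303.0, 220.9]
tool_rot: [-1.566, 0.015, -0.293]
force: [-2.3, -0.9, 0.1]
width: 85.4
```

Run:
```python
from h import *
togo([538,-306,200],-16.5)
d=shot('wrist','w0'); print(d['mtx'],d['rvec'],d['tvec'])
i=cv2.imread('pics/w0.png'); cv2.imwrite('pics/w0b.png',cv2.resize(np.clip(i*1.2,0,255).astype(np.uint8),(800,600),interpolation=cv2.INTER_CUBIC))
```

```text
at [ 536.  -303.   220.9] [-89.8   0.8 -16.8] t 1.93 F [-2.3 -0.9  0.1] w 85.4
shift [ 0.08  0.52 -0.06] turn [-0.05 -0.05 -0.17]
[[297.31863964   0.         254.63355432]
 [  0.         297.31863964 190.36472129]
 [  0.           0.           1.        ]] [-2.788241    0.40778042  0.0885407 ] [-597.15844147 -168.00770342  335.32296536]
```

View pics/w0b.png

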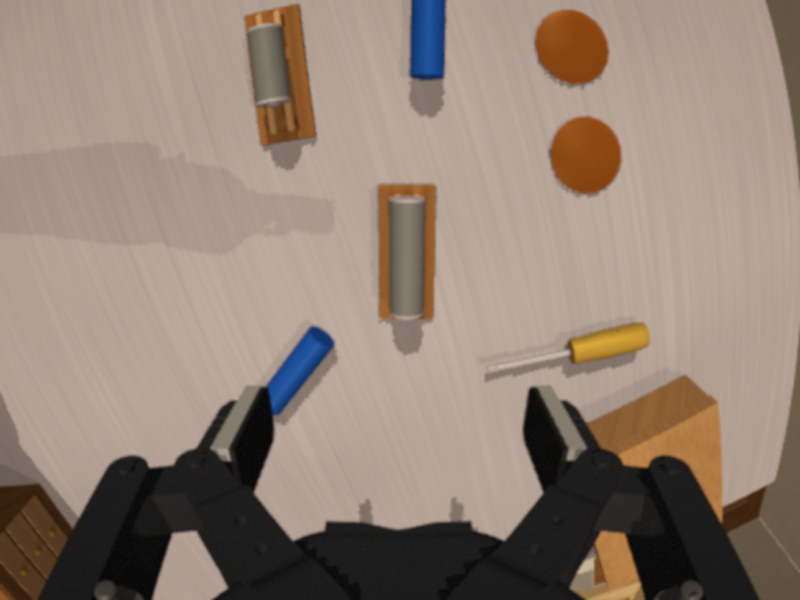

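The wrist view shows the long cell at (407,257) with its ends at rows 197 and 318, and the short one at (268,62). I can't tell the button end yet, so I enlarge it.

Run:
```python
from h import *
i=cv2.imread('pics/w0.png')[110:212,225:295]
i=np.clip(i*1.3,0,255).astype(np.uint8)
a=cv2.resize(i[:40],(560,320),interpolation=cv2.INTER_CUBIC);b=cv2.resize(i[70:],(560,256),interpolation=cv2.INTER_CUBIC)
cv2.imwrite('pics/w0c.png',np.vstack([a,b]))
```

```text
(no output)
```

View pics/w0c.png

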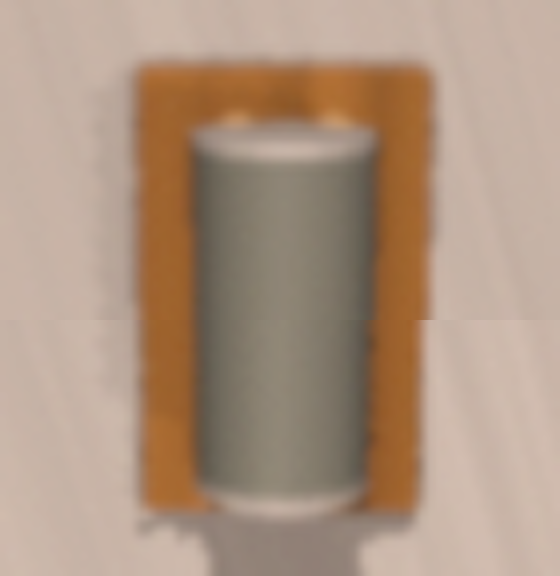

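Run:
```python
from h import *
K,r,t=cal('w0');M=R.from_rotvec(r.ravel()).as_matrix();c=-M.T@t.ravel();s=readout.read_state();C=R.from_euler('xyz',s['tool_rot'])
print('cam',c,'in tool',C.inv().apply(c-s['eef_pos']),'axes',C.inv().apply(M[2]))
f=.64
a=onplane('w0',407*f,199*f,31,True);b=onplane('w0',407*f,317*f,31,True);print(a,b,np.linalg.norm(a-b),np.degrees(np.arctan2(*(a-b)[1::-1])))
```

```text
cam [ 562.16754724 -222.81727633  362.74838927] in tool [   0.15697517 -141.36982714   84.4592625 ] axes [-4.49231197e-04  9.44956468e-01 -3.27195769e-01]
[ 552.57373976 -260.31318694   31.        ] [ 527.04233882 -346.63180934   31.        ] 90.01531540405148 73.52278852526199
```

>>> {"api": "apply_moves", "payload": {
  "commands": [
    [[0, 0.4, -1, 0, 0, 0], [0, 0.4, -1, 0, 0, 0], [0, 0.5, -1, 0, 0, 0], [0, 0.5, -1, 0, 0, 0], [0, 0.5, -0.5, 0, 0, 0], [0, 0, 0, 0, 0, 0]]
  ]
}}

```text
clock: 2.48
eef_pos: [479.8, -475.4, 128.4]
tool_rot: [-1.568, 0.014, -0.289]
force: [-1.7, 0.1, -0.4]
width: 85.3
```

Run:
```python
from h import *
d=shot('wrist','w1'); st()
i=cv2.imread('pics/w1.png')
K,r,t=cal('w1');M=R.from_rotvec(r.ravel()).as_matrix()
p=M@np.array([525,-349,31])+t.ravel(); th=np.arctan2(np.hypot(p[0],p[1]),p[2]); q=p[:2]/np.hypot(p[0],p[1])*th*K[0,0]+K[:2,2]; print(q)
x,y=q.astype(int); x=min(max(x,40),472);y=min(max(y,30),354)
c=i[y-30:y+30,x-40:x+40]
cv2.imwrite('pics/w1c.png',cv2.resize(np.clip(c*1.3,0,255).astype(np.uint8),(800,600),interpolation=cv2.INTER_CUBIC))
```

```text
{'clock': 2.533, 'qpos': [0.843, 0.786, -0.191, 1.512, 0.18, 0.873, 0.3], 'eef_pos': [480.789, -474.503, 130.179], 'tool_rot': [-1.568, 0.013, -0.289], 'force': [-0.929, -2.004, 0.092], 'torque': [-0.107, 0.064, 0.029], 'width': 85.019}
[265.87618194  31.75499342]
```

View pics/w1c.png

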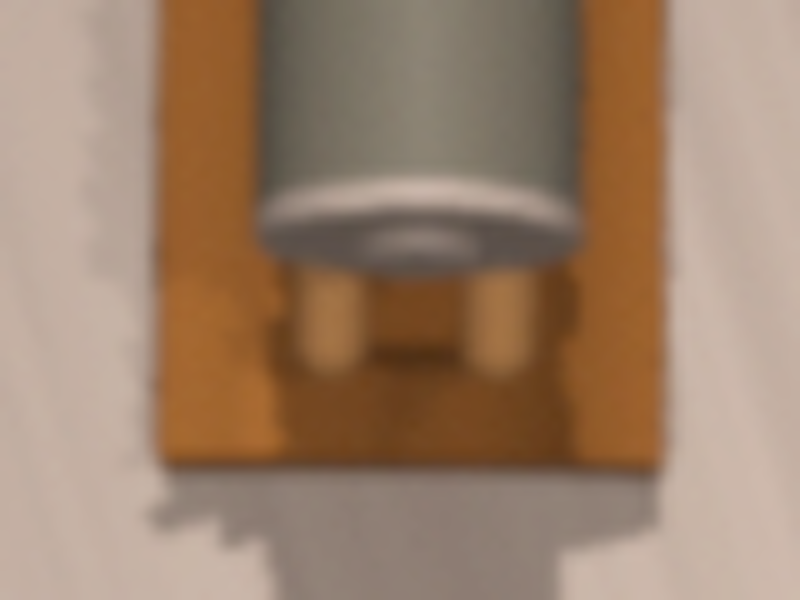

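The button shows at (415,240) on the near (-y) end, so the flat end already faces the edger.

Run:
```python
from h import *
togo([537.3,-310.8,80],-16.5)
```

```text
at [ 480.8 -474.5  130.2] [-89.8   0.7 -16.5] t 2.53 F [-0.9 -2.   0.1] w 85.0
shift [0.2  1.26 4.32] turn [-0.03 -0.01 -0.14]
```

>>> {"api": "apply_moves", "payload": {
  "claw": 60,
  "commands": [
    [[0.05, 0, 1, 0, 0, -0.14], [0.05, 0, 1, 0, 0, 0], [0.05, 0, 1, 0, 0, 0], [0.05, 0, 1, 0, 0, 0], [0, 0.4, 0.3, 0, 0, 0], [0, 0.4, 0, 0, 0, 0], [0, 0.4, 0, 0, 0, 0], [0, 0, 0, 0, 0, 0]]
  ]
}}

```text
clock: 3.2
eef_pos: [541.9, -300.4, 89.8]
tool_rot: [-1.565, -0.011, -0.29]
force: [-0.8, -0.2, 0.4]
width: 60.1
```

Run:
```python
from h import *
togo([537.3,-310.8,18],-16.5)
```

```text
at [ 541.9 -300.4   89.8] [-89.7  -0.6 -16.6] t 3.2 F [-0.8 -0.2  0.4] w 60.1
shift [-0.06  1.79 -0.29] turn [-0.06 -0.02  0.12]
```

>>> {"api": "apply_moves", "payload": {
  "commands": [
    [[-0.05, 0, -0.3, 0, 0, 0.12], [0, 0.5, 0, 0, 0, 0], [0, 0.5, 0, 0, 0, 0], [0, 0.4, 0, 0, 0, 0], [0, 0.3, 0, 0, 0, 0], [0, 0, 0, 0, 0, 0]]
  ]
}}

```text
clock: 3.7
eef_pos: [539.4, -317.3, 29.2]
tool_rot: [-1.57, -0.011, -0.291]
force: [0.3, -0.5, -0.0]
width: 60.3
```

Run:
```python
from h import *
togo([537.3,-310.8,18],-16.5)
```

```text
at [ 539.4 -317.3   29.2] [-89.9  -0.6 -16.7] t 3.7 F [ 0.3 -0.5 -0. ] w 60.3
shift [-0.1   0.28  0.14] turn [-0.01 -0.03  0.12]
```

>>> {"api": "apply_moves", "payload": {
  "commands": [
    [[-0.1, 0.2, 0.14, 0, 0, 0.12], [0, 0.1, 0, 0, 0, 0], [0, 0, 0, 0, 0, 0]]
  ]
}}

```text
clock: 3.95
eef_pos: [537.6, -313.0, 18.9]
tool_rot: [-1.571, -0.002, -0.294]
force: [-0.1, 0.1, 0.6]
width: 59.9
```

>>> {"api": "apply_moves", "payload": {
  "claw": 15,
  "commands": [
    [[0, 0, 0, 0, 0, 0], [0, 0, 0, 0, 0, 0], [0, 0, 0, 0, 0, 0], [0, 0, 0, 0, 0, 0], [0, 0, 0, 0, 0, 0], [0, 0, 0, 0, 0, 0], [0, 0, 0, 0, 0, 0]]
  ]
}}

```text
clock: 4.53
eef_pos: [536.9, -312.7, 21.2]
tool_rot: [-1.572, -0.001, -0.293]
force: [0.2, 0.5, -1.6]
width: 23.7
```

Run:
```python
from h import *
togo([537.3,-310.8,18],-16.5)
```

```text
at [ 536.9 -312.7   21.2] [-90.   -0.1 -16.8] t 4.53 F [ 0.2  0.5 -1.6] w 23.7
shift [-0.    0.08  0.05] turn [ 0.01 -0.06  0.01]
```

>>> {"api": "apply_moves", "payload": {
  "commands": [
    [[0, -0.2, 0, 0, 0, 0], [0, -0.4, 0, 0, 0, 0], [0, -0.6, 0, 0, 0, 0], [0, -0.8, 0, 0, 0, 0], [0, -0.8, 0, 0, 0, 0], [0, -0.6, 0, 0, 0, 0], [0, -0.4, 0, 0, 0, 0], [0, 0, 0, 0, 0, 0]]
  ]
}}

```text
clock: 5.2
eef_pos: [536.1, -311.6, 180.8]
tool_rot: [-1.57, 0.002, -0.292]
force: [1.2, -0.1, -1.6]
width: 23.7
```

Run:
```python
from h import *
togo([540,40,160],13.5)
d=shot('wrist','w2'); i=cv2.imread('pics/w2.png')[60:384,100:412]
shot('scene','s2'); j=cv2.imread('pics/s2.png')[130:290,80:280]
c=np.zeros((600,800,3),np.uint8)
c[:486,:468]=cv2.resize(i,None,fx=1.5,fy=1.5); c[:264,470:800]=cv2.resize(j,(330,264))
cv2.imwrite('pics/w2c.png',np.clip(c*1.3,0,255).astype(np.uint8))
```

```text
at [ 536.1 -311.6  180.8] [-90.    0.1 -16.7] t 5.2 F [ 1.2 -0.1 -1.6] w 23.7
shift [-2.44  0.53  8.45] turn [-0.01 -6.05 -0.03]
```

View pics/w2c.png

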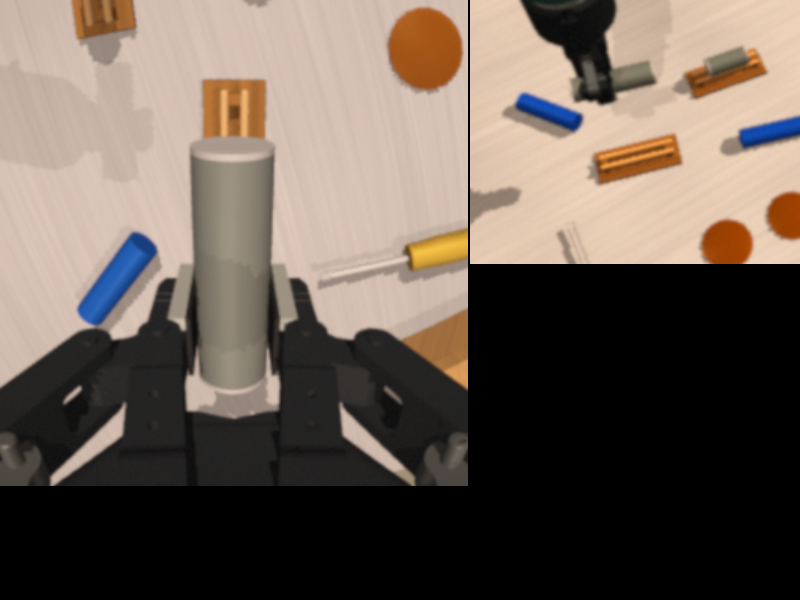

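Run:
```python
from h import *
K,r,t=cal('w2');M=R.from_rotvec(r.ravel()).as_matrix();s=readout.read_state();C=R.from_euler('xyz',s['tool_rot'])
def pr(p):
    p=M@(C.apply(p)+s['eef_pos'])+t.ravel(); h=np.hypot(p[0],p[1]); return ((p[:2]/h*np.arctan2(h,p[2])*K[0,0]+K[:2,2])-[100,60])*1.5
for ax in(-8,-10,-12,-14):
  print(ax,'flat top rim',[pr([0,ax-13,z]).round(0).tolist() for z in(45,51,55)],'bot rim',[pr([0,ax+13,z]).round(0).tolist() for z in(45,51,55)],'button-end top rim',[pr([0,ax-13,z]).round(0).tolist() for z in(-43,-37,-33)],'sides',pr([-13,ax,20])[0].round(),pr([13,ax,20])[0].round())
i=cv2.imread('pics/w2.png'); x=int(100+232/1.5)
print([ (round((y-60)*1.5),i[y,x].tolist()) for y in range(148,172)])
print([ (round((y-60)*1.5),i[y,x].tolist()) for y in range(300,330)])
```

```text
-8 flat top rim [[226.0, 185.0], [226.0, 166.0], [226.0, 152.0]] bot rim [[227.0, 163.0], [227.0, 146.0], [226.0, 134.0]] button-end top rim [[228.0, 404.0], [227.0, 393.0], [227.0, 386.0]] sides 188.0 265.0
-10 flat top rim [[226.0, 188.0], [226.0, 167.0], [226.0, 154.0]] bot rim [[227.0, 164.0], [226.0, 147.0], [226.0, 135.0]] button-end top rim [[228.0, 408.0], [227.0, 397.0], [227.0, 390.0]] sides 188.0 265.0
-12 flat top rim [[226.0, 190.0], [226.0, 169.0], [226.0, 155.0]] bot rim [[226.0, 166.0], [226.0, 148.0], [226.0, 137.0]] button-end top rim [[228.0, 411.0], [227.0, 401.0], [227.0, 393.0]] sides 187.0 266.0
-14 flat top rim [[226.0, 192.0], [226.0, 171.0], [226.0, 157.0]] bot rim [[226.0, 167.0], [226.0, 150.0], [226.0, 138.0]] button-end top rim [[227.0, 415.0], [227.0, 404.0], [227.0, 397.0]] sides 187.0 266.0
[(132, [38, 79, 125]), (134, [43, 83, 127]), (135, [69, 94, 129]), (136, [98, 111, 130]), (138, [108, 117, 131]), (140, [109, 118, 132]), (141, [109, 119, 132]), (142, [109, 118, 131]), (144, [109, 117, 131]), (146, [108, 117, 131]), (147, [108, 117, 131]), (148, [
[... 299 characters left out ...]
1])]
[(360, [99, 112, 119]), (362, [98, 111, 119]), (363, [98, 111, 118]), (364, [99, 111, 119]), (366, [99, 111, 119]), (368, [99, 111, 118]), (369, [98, 111, 119]), (370, [99, 111, 118]), (372, [98, 111, 119]), (374, [97, 111, 118]), (375, [98, 111, 119]), (376, [97, 111, 118]), (378, [97, 110, 118]), (380, [97, 111, 118]), (381, [97, 110, 118]), (382, [97, 110, 118]), (384, [97, 111, 118]), (386, [97, 110, 117]), (387, [97, 110, 118]), (388, [107, 120, 130]), (390, [131, 142, 157]), (392, [139, 149, 165]), (393, [128, 138, 153]), (394, [107, 116, 130]), (396, [98, 106, 119]), (398, [98, 105, 118]), (399, [97, 105, 118]), (400, [97, 105, 117]), (402, [96, 105, 117]), (404, [96, 104, 117])]
```

Held at the right place: flat end about 55 mm ahead of the TCP and axis about 10.5 mm above it. Now I go over the cradle and look at it close up.

>>> {"api": "apply_moves", "payload": {
  "commands": [
    [[-0.1, 0, 0.9, 0, -1, 0], [-0.1, 0, 0.9, 0, -1, 0], [-0.15, 0, 0.9, 0, -1, 0], [0.1, 0, 0.9, 0, -1, 0], [0.2, 0, 0.9, 0, -1, 0], [0.4, 0.2, 0.9, 0, -1, 0], [0.4, 0.2, 0.9, 0, 0, 0], [0, 0, 0, 0, 0, 0]]
  ]
}}

```text
clock: 5.97
eef_pos: [561.0, -46.4, 146.3]
tool_rot: [-1.557, 0.026, 0.248]
force: [-0.0, 0.9, -0.1]
width: 23.9
```

Run:
```python
from h import *
togo([566.7,6.7,160],13.5)
```

```text
at [561.  -46.4 146.3] [-89.2   1.5  14.2] t 5.97 F [-0.   0.9 -0.1] w 23.9
shift [ 0.46 -0.34  1.26] turn [-0.15  0.14 -0.3 ]
```

>>> {"api": "apply_moves", "payload": {
  "commands": [
    [[0.2, -0.2, 0.6, -0.15, 0.14, -0.3], [0.23, -0.15, 0.65, 0, 0, 0], [0, 0, 0, 0, 0, 0], [0, 0, 0, 0, 0, 0]]
  ]
}}

```text
clock: 6.3
eef_pos: [560.2, 11.5, 152.1]
tool_rot: [-1.566, 0.014, 0.242]
force: [-0.1, -0.8, -1.9]
width: 24.2
```

Run:
```python
from h import *
togo([566.7,6.7,160],13.5)
d=shot('wrist','w3'); i=cv2.imread('pics/w3.png')[20:170,150:350]
cv2.imwrite('pics/w3c.png',cv2.resize(np.clip(i*1.4,0,255).astype(np.uint8),(800,600),interpolation=cv2.INTER_CUBIC))
```

```text
at [560.2  11.5 152.1] [-89.7   0.8  13.9] t 6.3 F [-0.1 -0.8 -1.9] w 24.2
shift [ 0.13 -0.2  -0.15] turn [-0.06  0.07 -0.16]
```

View pics/w3c.png

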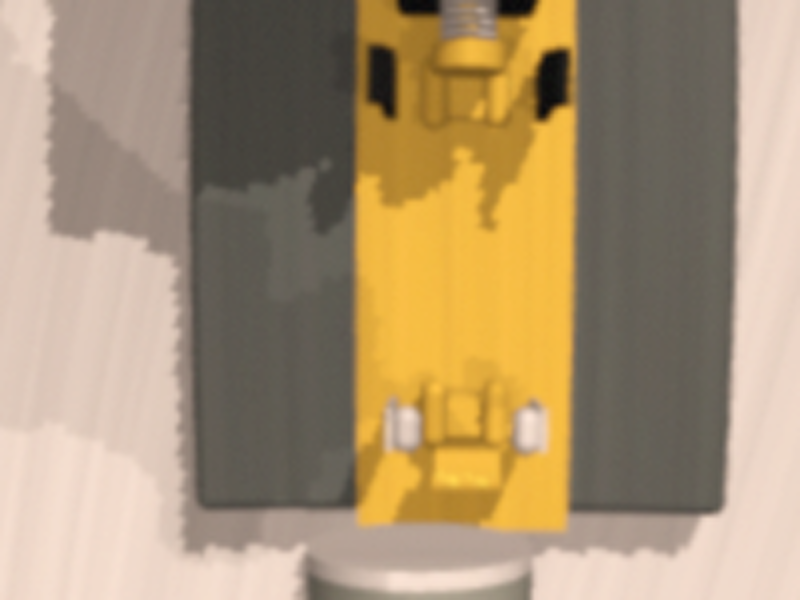

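Run:
```python
from h import *
P=lambda u,v,z:onplane('w3',150+u/4,20+v/4,z,True)[:2]
jl,jr=P(413,425,47),P(521,427,47); cl,cr=P(390,82,41),P(543,84,41)
print('jaw sep',np.linalg.norm(jl-jr),'cheek sep',np.linalg.norm(cl-cr))
j=(jl+jr)/2;c=(cl+cr)/2;d=c-j;print(j,c,np.linalg.norm(d),'axis deg',np.degrees(np.arctan2(d[1],d[0]))-90)
p,q=P(199,505,14),P(723,510,14);e=q-p;print('plate',p,q,np.linalg.norm(e),np.degrees(np.arctan2(e[1],e[0])))
print('lip tip/back',P(466,450,52),P(466,486,52),'disc top',P(470,70,43), 'yellow end',P(358,524,14),P(568,530,14))
y=np.array([-np.sin(np.radians(13.5)),np.cos(np.radians(13.5))])
print('home from jaws',j+37*y,'from cheeks',c-39.5*y,'plate-front mid',(p+q)/2, ((j-(p+q)/2)@y), 'lateral', (j-(p+q)/2)@[y[1],-y[0]])
K,r,t=cal('w3');print('cam',-R.from_rotvec(r.ravel()).as_matrix().T@t.ravel())
# cell flat end in this view vs model
s=readout.read_state();C=R.from_euler('xyz',s['tool_rot']);M=R.from_rotvec(r.ravel()).as_matrix()
def pr(p):
    p=M@(C.apply(p)+s['eef_pos'])+t.ravel(); h=np.hypot(p[0],p[1]); return ((p[:2]/h*np.arctan2(h,p[2])*K[0,0]+K[:2,2])-[150,20])*4
print('cell flat model top rim',pr([0,-23.5,55]),'bot',pr([0,2.5,55]),'L/R',pr([-13,-10.5,55]),pr([13,-10.5,55]))
```

```text
jaw sep 22.43345072639604 cheek sep 31.74372440165981
[555.27499499  68.30138955] [537.59943733 139.14739885] 73.01768534414603 axis deg 14.008880412798604
plate [498.90628081  31.26234101] [622.33653308  61.24401076] 127.01939889768464 13.652940163820556
lip tip/back [556.03253967  63.92305018] [557.88561755  56.66716347] disc top [537.67130086 141.55080221] yellow end [537.53536732  35.64280611] [586.78947434  46.59427079]
home from jaws [546.63751653 104.2790766 ] from cheeks [546.8205292  100.73878699] plate-front mid [560.62140694  46.25317589] 22.687114841864243 lateral -0.05163690734256322
cam [542.22980417  93.73104649 294.00244458]
cell flat model top rim [417.97238765 575.75162662] bot [418.15184439 524.770173  ] L/R [302.94493057 548.31020986] [533.21554573 548.22585708]
```

```bash
cat >> h.py <<'E'
HOME=np.array([546.5,102.7,35.]); YAW=13.8; FL=np.array([0,-10.5,55.])
E_=R.from_euler('z',YAW,degrees=True)
def cellgo(y,z,tilt,x=0):
    """target of the flat end's centre in the cradle frame (mm), tilt deg"""
    s=readout.read_state(); C=R.from_euler('xyz',s['tool_rot'])
    f=E_.inv().apply(s['eef_pos']+C.apply(FL)-HOME); b=E_.inv().apply(s['eef_pos']+C.apply(FL-[0,0,90])-HOME)
    print('flat',f.round(1),'button',b.round(1),'F edger',E_.inv().apply(s['force']).round(1),'tau',np.round(s['torque'],2))
    T=E_*R.from_euler('x',-90-tilt,degrees=True)
    togo(HOME+E_.apply([x,y,z])-T.apply(FL),YAW,tilt)
E
python3 -c "
from h import *
cellgo(28,45,24)"
```

```text
flat [ -8.2 -36.3 128. ] button [  -8.  -126.3  127.4] F edger [ 0.6  1.8 -1.6] tau [ 0.05 -0.09  0.01]
at [560.3  12.1 152.1] [-89.6   0.8  13.9] t 6.35 F [ 0.2  1.9 -1.6] w 23.9
shift [0.23 1.49 1.61] turn [-4.87  0.05 -0.15]
```

>>> {"api": "apply_moves", "payload": {
  "commands": [
    [[0.2, 0, 0.3, -1, 0, 0], [0, 0, 0.3, -1, 0, 0], [0, 0, 0.3, -1, 0, 0], [0, 0, 0, -1, 0, -0.15], [0, 0, 0, -0.9, 0, 0], [0, 0, 0, 0, 0, 0]]
  ]
}}

```text
clock: 6.85
eef_pos: [559.9, 31.2, 143.4]
tool_rot: [-2.014, 0.006, 0.218]
force: [-0.1, 2.0, -1.6]
width: 24.0
```

```bash
python3 -c "
from h import *
cellgo(28,45,24)"
```

```text
flat [ -2.9 -18.5  94.3] button [ -4.6 -99.8 132.9] F edger [ 0.4  2.  -1.6] tau [0.73 0.12 0.02]
at [559.9  31.2 143.4] [-115.4    0.3   12.5] t 6.85 F [-0.1  2.  -1.6] w 24.0
shift [0.08 0.65 1.59] turn [ 0.28 -0.21 -0.17]
```

>>> {"api": "apply_moves", "payload": {
  "commands": [
    [[0.05, 0.2, 0.5, 0.28, -0.2, -0.17], [0, 0.2, 0.5, 0, 0, 0], [0, 0.2, 0.5, 0, 0, 0], [0, 0, 0, 0, 0, 0], [0, 0, 0, 0, 0, 0], [0, 0, 0, 0, 0, 0]]
  ]
}}

```text
clock: 7.35
eef_pos: [551.6, 66.2, 93.8]
tool_rot: [-1.986, 0.006, 0.23]
force: [-0.6, -0.2, -1.4]
width: 23.9
```

```bash
python3 -c "
from h import *
cellgo(30,20,24)"
```

```text
flat [-3.3 17.9 46.2] button [ -3.9 -64.5  82.5] F edger [-0.6 -0.  -1.4] tau [ 0.58  0.13 -0.01]
at [551.6  66.2  93.8] [-113.8    0.3   13.2] t 7.35 F [-0.6 -0.2 -1.4] w 23.9
shift [0.09 0.47 0.54] turn [-0.04 -0.09 -0.11]
```

>>> {"api": "apply_moves", "payload": {
  "commands": [
    [[0.09, 0.2, 0.2, -0.04, -0.09, -0.11], [0, 0.2, 0.2, 0, 0, 0], [0, 0, 0, 0, 0, 0], [0, 0, 0, 0, 0, 0]]
  ]
}}

```text
clock: 7.68
eef_pos: [555.7, 69.6, 73.2]
tool_rot: [-1.991, -0.004, 0.234]
force: [0.2, -0.9, -0.6]
width: 24.1
```

Run:
```python
from h import *
cellgo(30,8,24)
shot('wrist','w4'); i=cv2.imread('pics/w4.png')
shot('scene','s4'); j=cv2.imread('pics/s4.png')
c=np.zeros((600,800,3),np.uint8)
c[:,:400]=cv2.resize(i[20:220,190:323],(400,600)); c[:500,400:]=cv2.resize(j[80:205,280:380],(400,500),interpolation=cv2.INTER_CUBIC)
cv2.imwrite('pics/w4c.png',np.clip(c*1.4,0,255).astype(np.uint8))
```

```text
flat [ 1.4 20.2 25.4] button [  0.7 -62.   62.1] F edger [ 0.  -0.9 -0.6] tau [ 0.51  0.14 -0.02]
at [555.7  69.6  73.2] [-114.1   -0.2   13.4] t 7.68 F [ 0.2 -0.9 -0.6] w 24.1
shift [-0.03  0.3   0.4 ] turn [ 0.01 -0.1   0.01]
```

View pics/w4c.png

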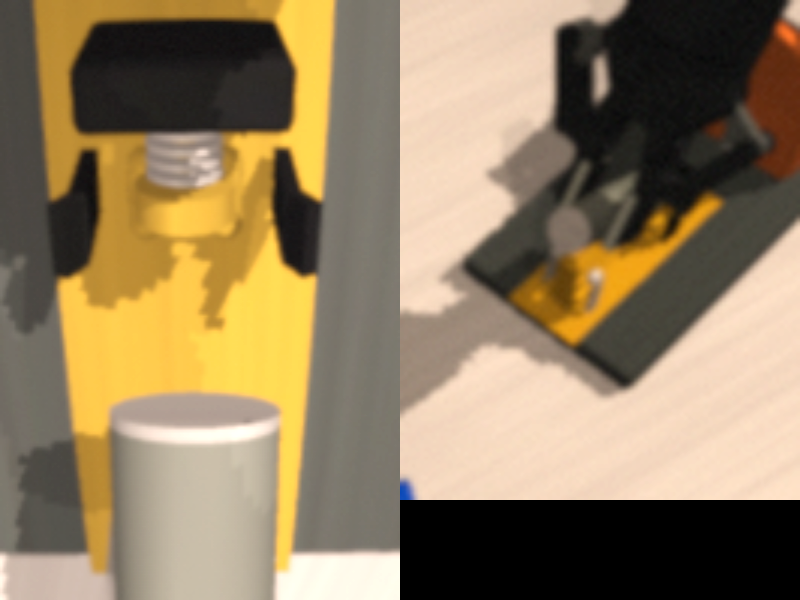

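Run:
```python
from h import *
f=lambda u,v,z:E_.inv().apply(onplane('w4',190+u*133/400,20+v/3,z,True)-HOME).round(1)
print('cheeks',f(98,152,41),f(276,152,41),f(98,235,41),f(276,235,41),'block',f(97,22,50),f(275,22,50),'disc L/R',f(131,205,35),f(240,205,35),'disc top z43',f(187,180,43))
z=35+25.4
print('cell L R',f(110,415,z),f(280,415,z))
```

```text
cheeks [-12.2  55.4   6. ] [14.  55.1  6. ] [-13.1  41.5   6. ] [14.5 41.1  6. ] block [-10.4  77.3  15. ] [12.5 77.  15. ] disc L/R [-8.2 43.9  0. ] [ 9.2 43.7  0. ] disc top z43 [ 0.9 51.3  8. ]
cell L R [-11.1  20.7  25.4] [14.5 20.4 25.4]
```

>>> {"api": "apply_moves", "payload": {
  "commands": [
    [[-0.02, 0.15, 0.15, 0, -0.1, 0], [0, 0.1, 0.15, 0, 0, 0], [0, 0.05, 0.05, 0, 0, 0], [0, 0, 0, 0, 0, 0]]
  ]
}}

```text
clock: 8.12
eef_pos: [553.1, 78.6, 55.7]
tool_rot: [-1.99, -0.002, 0.243]
force: [-0.5, -0.2, -1.6]
width: 23.9
```

```bash
python3 -c "
from h import *
cellgo(38,6,24,.8)"
```

```text
flat [ 0.5 29.5  8. ] button [  0.6 -52.7  44.6] F edger [-0.5 -0.1 -1.6] tau [ 0.55  0.13 -0.07]
at [553.1  78.6  55.7] [-1.14e+02 -1.00e-01  1.39e+01] t 8.12 F [-0.5 -0.2 -1.6] w 23.9
shift [ 0.   -0.04  0.21] turn [0.   0.01 0.03]
```

>>> {"api": "apply_moves", "payload": {
  "commands": [
    [[0, -0.01, 0.07, 0, 0, 0], [0, -0.01, 0.07, 0, 0, 0], [0, -0.02, 0.05, 0, 0, 0], [0, 0, 0, 0, 0, 0]]
  ]
}}

```text
clock: 8.45
eef_pos: [550.8, 87.4, 53.6]
tool_rot: [-1.99, -0.001, 0.244]
force: [0.3, 0.1, -1.7]
width: 23.9
```

```bash
python3 -c "
from h import *
cellgo(42,6,24,.8)"
```

```text
flat [ 0.4 38.6  5.8] button [  0.6 -43.6  42.4] F edger [ 0.3  0.  -1.7] tau [ 0.53  0.19 -0.03]
at [550.8  87.4  53.6] [-1.14e+02 -1.00e-01  1.40e+01] t 8.45 F [ 0.3  0.1 -1.7] w 23.9
shift [ 0.01 -0.04  0.08] turn [0.   0.03 0.03]
```

>>> {"api": "apply_moves", "payload": {
  "commands": [
    [[0, -0.02, 0.04, 0, 0, 0], [0, -0.02, 0.04, 0, 0, 0], [0, 0, 0, 0, 0, 0], [0, 0, 0, 0, 0, 0]]
  ]
}}

```text
clock: 8.78
eef_pos: [550.2, 89.1, 54.6]
tool_rot: [-1.993, -0.001, 0.242]
force: [-0.1, -1.0, -1.7]
width: 24.1
```

```bash
python3 -c "
from h import *
cellgo(45,6,24,.8)"
```

```text
flat [ 0.3 40.4  6.7] button [  0.4 -41.7  43.5] F edger [-0.3 -0.9 -1.7] tau [ 0.41  0.1  -0.06]
at [550.2  89.1  54.6] [-114.2   -0.    13.9] t 8.78 F [-0.1 -1.  -1.7] w 24.1
shift [ 0.01 -0.03  0.11] turn [0.04 0.01 0.02]
```

>>> {"api": "apply_moves", "payload": {
  "commands": [
    [[0, -0.02, 0.05, 0, 0, 0], [0, -0.02, 0.05, 0, 0, 0], [0, -0.01, 0.02, 0, 0, 0]]
  ]
}}

```text
clock: 9.03
eef_pos: [549.3, 91.7, 55.2]
tool_rot: [-1.997, -0.001, 0.24]
force: [1.7, -3.3, -2.4]
width: 23.7
```

```bash
python3 -c "
from h import *
cellgo(47,6,24,.8)"
```

```text
flat [ 0.2 43.1  7.1] button [  0.1 -38.9  44.2] F edger [ 0.8 -3.6 -2.4] tau [-0.14 -0.19 -0.  ]
at [549.3  91.7  55.2] [-114.4   -0.    13.7] t 9.03 F [ 1.7 -3.3 -2.4] w 23.7
shift [ 0.02 -0.01  0.1 ] turn [ 0.08 -0.01  0.  ]
```

>>> {"api": "apply_moves", "payload": {
  "commands": [
    [[0, -0.01, 0.06, 0.05, 0, 0], [0, -0.01, 0.06, 0, 0, 0], [0, -0.01, 0.04, 0, 0, 0]]
  ]
}}

```text
clock: 9.28
eef_pos: [548.4, 94.5, 54.8]
tool_rot: [-1.997, -0.0, 0.237]
force: [2.3, -5.0, 0.2]
width: 24.0
```

```bash
python3 -c "
from h import *
cellgo(49,6,24,.8)"
```

```text
flat [ 0.1 46.   6.6] button [ -0.2 -35.9  43.8] F edger [ 1.  -5.4  0.2] tau [-0.63 -0.33  0.05]
at [548.4  94.5  54.8] [-114.4   -0.    13.6] t 9.28 F [ 2.3 -5.   0.2] w 24.0
shift [ 0.02 -0.01  0.08] turn [ 0.09 -0.05 -0.02]
```

>>> {"api": "apply_moves", "payload": {
  "commands": [
    [[0.01, -0.02, 0.06, 0.08, -0.03, 0], [0.01, -0.02, 0.06, 0, 0, 0], [0, -0.01, 0.05, 0, 0, 0]]
  ]
}}

```text
clock: 9.53
eef_pos: [547.8, 96.4, 55.1]
tool_rot: [-1.998, 0.003, 0.235]
force: [3.5, -5.8, -0.3]
width: 23.9
```

```bash
python3 -c "
from h import *
cellgo(50,5,20,.6)"
```

```text
flat [ 0.1 47.9  6.8] button [ -0.3 -34.   44.2] F edger [ 2.  -6.5 -0.3] tau [-0.82 -0.5   0.  ]
at [547.8  96.4  55.1] [-114.5    0.2   13.4] t 9.53 F [ 3.5 -5.8 -0.3] w 23.9
shift [0.02 0.13 0.09] turn [ 0.9  -0.05 -0.06]
```

>>> {"api": "apply_moves", "payload": {
  "commands": [
    [[0.02, 0.02, 0.09, 0.3, -0.05, 0], [0.01, 0.04, 0.1, 0.4, 0, 0], [0, 0.04, 0.1, 0.4, 0, 0]]
  ]
}}

```text
clock: 9.78
eef_pos: [547.3, 99.1, 48.9]
tool_rot: [-1.914, 0.008, 0.237]
force: [2.7, -9.6, 4.0]
width: 23.7
```

```bash
python3 -c "
from h import *
cellgo(50.5,4,17,.6)"
```

```text
flat [ 0.1 51.7  5.3] button [  0.  -33.1  35.6] F edger [  0.3 -10.    4. ] tau [-1.65 -0.54  0.1 ]
at [547.3  99.1  48.9] [-109.6    0.5   13.6] t 9.78 F [ 2.7 -9.6  4. ] w 23.7
shift [ 0.02  0.1  -0.  ] turn [ 0.53 -0.01 -0.11]
```

>>> {"api": "apply_moves", "payload": {
  "commands": [
    [[0.01, 0.05, 0.02, 0.4, 0, -0.1], [0.01, 0.05, 0.02, 0.4, 0, 0], [0, 0.02, 0.02, 0.2, 0, 0]]
  ]
}}

```text
clock: 10.03
eef_pos: [549.0, 92.6, 46.0]
tool_rot: [-1.833, 0.001, 0.234]
force: [-0.9, -3.0, 9.0]
width: 24.0
```

```bash
python3 -c "
from h import *
cellgo(50.5,4,13,.6)"
```

```text
flat [ 0.4 45.4  6.8] button [ -0.2 -41.5  30.2] F edger [-1.6 -2.7  9. ] tau [-0.9   0.03 -0.02]
at [549.   92.6  46. ] [-1.05e+02  1.00e-01  1.34e+01] t 10.03 F [-0.9 -3.   9. ] w 24.0
shift [0.01 0.08 0.15] turn [ 0.41 -0.07 -0.04]
```

>>> {"api": "apply_moves", "payload": {
  "commands": [
    [[0, -0.1, 0.08, -0.4, 0, 0], [0, -0.05, 0.1, -0.2, 0, 0], [0, 0, 0.1, 0, 0, 0]]
  ]
}}

```text
clock: 10.28
eef_pos: [547.1, 96.8, 50.2]
tool_rot: [-1.893, 0.002, 0.223]
force: [2.9, -7.5, 2.6]
width: 24.0
```

```bash
python3 -c "
from h import *
cellgo(50.5,5,17,.6)"
```

```text
flat [ 0.1 49.6  7.7] button [ -1.3 -35.8  36.2] F edger [ 1.1 -8.   2.6] tau [-1.28 -0.38  0.04]
at [547.1  96.8  50.2] [-1.085e+02  1.000e-01  1.280e+01] t 10.28 F [ 2.9 -7.5  2.6] w 24.0
shift [0.04 0.09 0.05] turn [ 0.3  -0.19 -0.09]
```

>>> {"api": "apply_moves", "payload": {
  "commands": [
    [[0.02, 0.02, 0.115, 0.2, -0.1, -0.03], [0.01, 0.03, 0.115, 0.3, -0.05, 0], [0.01, 0.03, 0.115, 0.3, 0, 0]]
  ]
}}

```text
clock: 10.53
eef_pos: [547.2, 99.6, 46.0]
tool_rot: [-1.842, 0.008, 0.234]
force: [2.1, -11.9, 7.9]
width: 23.7
```

```bash
python3 -c "
from h import *
cellgo(50.5,4,12,.6)"
```

```text
flat [ 0.2 52.6  6.4] button [ -0.1 -34.1  30.5] F edger [ -0.8 -12.1   7.9] tau [-2.22 -0.39 -0.01]
at [547.2  99.6  46. ] [-105.5    0.4   13.4] t 10.53 F [  2.1 -11.9   7.9] w 23.7
shift [ 0.02  0.16 -0.02] turn [ 0.71 -0.05 -0.1 ]
```

>>> {"api": "apply_moves", "payload": {
  "commands": [
    [[0.01, 0, 0.085, 0.3, -0.05, -0.05], [0.01, 0.01, 0.085, 0.3, 0, 0], [0.01, 0.01, 0.085, 0.3, 0, 0]]
  ]
}}

```text
clock: 10.78
eef_pos: [547.2, 98.9, 44.6]
tool_rot: [-1.777, 0.009, 0.234]
force: [1.6, -9.4, -1.4]
width: 23.6
```

```bash
python3 -c "
from h import *
cellgo(50.5,4,12,.6)"
```

```text
flat [ 0.2 52.2  8.6] button [ -0.3 -35.9  27.1] F edger [-0.7 -9.5 -1.4] tau [-1.75 -0.52  0.07]
at [547.2  98.9  44.6] [-101.8    0.5   13.4] t 10.78 F [ 1.6 -9.4 -1.4] w 23.6
shift [ 0.02  0.12 -0.02] turn [-0.04 -0.06 -0.11]
```

>>> {"api": "apply_moves", "payload": {
  "commands": [
    [[0.01, 0.03, 0.085, 0, -0.05, -0.1], [0.01, 0.04, 0.085, 0.05, 0, 0], [0.01, 0.04, 0.085, 0.1, 0, 0]]
  ]
}}

```text
clock: 11.03
eef_pos: [547.9, 97.3, 40.3]
tool_rot: [-1.777, 0.003, 0.231]
force: [2.4, -8.1, 5.1]
width: 23.7
```

```bash
python3 -c "
from h import *
cellgo(51,2,10,.6)"
```

```text
flat [ 0.6 50.4  4.3] button [ -0.2 -37.7  22.8] F edger [ 0.4 -8.4  5.1] tau [-1.51 -0.15 -0.01]
at [547.9  97.3  40.3] [-101.8    0.2   13.2] t 11.03 F [ 2.4 -8.1  5.1] w 23.7
shift [0.01 0.1  0.04] turn [ 0.36 -0.1  -0.06]
```

>>> {"api": "apply_moves", "payload": {
  "commands": [
    [[0.01, 0.03, 0.095, 0.25, -0.1, -0.06], [0, 0.04, 0.095, 0.25, 0, 0], [0, 0.04, 0.095, 0.25, 0, 0]]
  ]
}}

```text
clock: 11.28
eef_pos: [547.7, 99.0, 37.2]
tool_rot: [-1.725, 0.001, 0.236]
force: [-0.2, -9.3, 14.0]
width: 24.1
```

```bash
python3 -c "
from h import *
cellgo(51,1,6,.6)"
```

```text
flat [ 0.6 52.1  4.1] button [  0.2 -36.8  18. ] F edger [-2.4 -9.  14. ] tau [-2.16 -0.08 -0.07]
at [547.7  99.   37.2] [-98.9   0.1  13.5] t 11.28 F [-0.2 -9.3 14. ] w 24.1
shift [0.01 0.15 0.  ] turn [ 0.57 -0.05 -0.02]
```

>>> {"api": "apply_moves", "payload": {
  "commands": [
    [[0, 0.06, 0.09, 0.4, -0.05, 0], [0, 0.07, 0.09, 0.4, 0, 0]]
  ]
}}

```text
clock: 11.45
eef_pos: [548.0, 99.2, 34.6]
tool_rot: [-1.666, 0.002, 0.239]
force: [-1.3, -10.3, 12.9]
width: 24.1
```

```bash
python3 -c "
from h import *
cellgo(51,1,6,.6)"
```

```text
flat [ 0.8 52.   4.8] button [  0.6 -37.6  13.3] F edger [-3.8 -9.7 12.9] tau [-2.28  0.12  0.02]
at [548.   99.2  34.6] [-95.4   0.1  13.7] t 11.45 F [ -1.3 -10.3  12.9] w 24.1
shift [-0.    0.08 -0.02] turn [-0.11 -0.02 -0.02]
```

>>> {"api": "apply_moves", "payload": {
  "commands": [
    [[-0.015, 0.08, 0.08, 0.3, 0, 0], [-0.01, 0.08, 0.08, 0.3, 0, 0]]
  ]
}}

```text
clock: 11.62
eef_pos: [548.0, 98.7, 30.6]
tool_rot: [-1.62, 0.001, 0.235]
force: [-0.3, -9.1, 9.6]
width: 24.2
```

```bash
python3 -c "
from h import *
cellgo(51,1,2,.5)"
```

```text
flat [ 0.8 51.2  3.4] button [  0.3 -38.7   7.8] F edger [-2.5 -8.7  9.6] tau [-1.68 -0.05  0.04]
at [548.   98.7  30.6] [-92.8   0.   13.5] t 11.62 F [-0.3 -9.1  9.6] w 24.2
shift [0.   0.08 0.  ] turn [ 0.17 -0.06 -0.01]
```

>>> {"api": "apply_moves", "payload": {
  "commands": [
    [[-0.01, 0.1, 0.085, 0.2, -0.05, 0], [-0.01, 0.1, 0.085, 0.2, 0, 0]]
  ]
}}

```text
clock: 11.78
eef_pos: [547.8, 98.6, 24.3]
tool_rot: [-1.592, -0.0, 0.234]
force: [-1.8, -9.0, 31.5]
width: 24.2
```

```bash
python3 -c "
from h import *
cellgo(51,0,0,.5)"
```

```text
flat [ 0.7 51.  -1.4] button [  0.1 -39.    0.5] F edger [-3.9 -8.3 31.5] tau [-1.85  0.35 -0.04]
at [547.8  98.6  24.3] [-91.2  -0.   13.4] t 11.78 F [-1.8 -9.  31.5] w 24.2
shift [ 0.   -0.01  0.01] turn [ 0.25 -0.07  0.  ]
```

>>> {"api": "apply_moves", "payload": {
  "commands": [
    [[0, -0.03, 0.06, 0.1, 0, 0], [0, -0.02, 0.03, 0.1, 0, 0], [0, 0, 0, 0, 0, 0], [0, 0, 0, 0, 0, 0]]
  ]
}}

```text
clock: 12.12
eef_pos: [548.2, 96.2, 24.6]
tool_rot: [-1.58, 0.002, 0.228]
force: [-0.8, -3.5, 2.9]
width: 23.8
```

```bash
python3 -c "
from h import *
cellgo(45,0,0,.5)"
```

```text
flat [ 0.8 48.4 -0.4] button [ -0.4 -41.6   0.4] F edger [-1.6 -3.2  2.9] tau [-0.46  0.14  0.13]
at [548.2  96.2  24.6] [-90.5   0.1  13.1] t 12.12 F [-0.8 -3.5  2.9] w 23.8
shift [ 0.01  0.   -0.08] turn [ 0.11 -0.14 -0.02]
```

>>> {"api": "apply_moves", "payload": {
  "commands": [
    [[0, 0, -0.03, 0.05, -0.1, 0], [0, 0, -0.02, 0, 0, 0], [0, 0, 0, 0, 0, 0], [0, 0, 0, 0, 0, 0]]
  ]
}}

```text
clock: 12.45
eef_pos: [548.5, 95.0, 24.6]
tool_rot: [-1.575, 0.002, 0.237]
force: [0.2, -4.8, -1.3]
width: 24.0
```

```bash
python3 -c "
from h import *
cellgo(45,0,0,.5)"
```

```text
flat [ 0.4 47.1 -0.1] button [  0.  -42.9   0.3] F edger [-1.  -4.7 -1.3] tau [-0.73 -0.13 -0.12]
at [548.5  95.   24.6] [-90.3   0.1  13.6] t 12.45 F [ 0.2 -4.8 -1.3] w 24.0
shift [ 0.01  0.   -0.05] turn [ 0.05 -0.04 -0.02]
```

Level and at home height. I ease back the last 2 mm, then open a little way.

>>> {"api": "apply_moves", "payload": {
  "commands": [
    [[0, 0, -0.04, 0, 0, 0], [0, 0, -0.03, 0, 0, 0], [0, 0, 0, 0, 0, 0], [0, 0, 0, 0, 0, 0]]
  ]
}}

```text
clock: 12.78
eef_pos: [548.9, 93.8, 24.7]
tool_rot: [-1.574, 0.002, 0.238]
force: [0.2, -2.9, -0.2]
width: 23.8
```

>>> {"api": "apply_moves", "payload": {
  "claw": 50,
  "commands": [
    [[0, 0, 0, 0, 0, 0], [0, 0, 0, 0, 0, 0], [0, 0, 0, 0, 0, 0], [0, 0, 0, 0, 0, 0], [0, 0, 0, 0, 0, 0]]
  ]
}}

```text
clock: 13.2
eef_pos: [549.8, 99.2, 25.3]
tool_rot: [-1.568, -0.003, 0.244]
force: [-0.1, -0.5, -0.1]
width: 49.9
```

```bash
python3 -c "
from h import *
cellgo(45,0,0,.5)"
```

```text
flat [ 2.1 50.8  0.9] button [  2.4 -39.2   0.7] F edger [-0.3 -0.5 -0.1] tau [ 0.03  0.03 -0.02]
at [549.8  99.2  25.3] [-89.8  -0.2  14. ] t 13.2 F [-0.1 -0.5 -0.1] w 49.9
shift [-0.05  0.02 -0.15] turn [-0.03  0.04  0.03]
```

Released, and the forces read near zero. I back straight up and look.

>>> {"api": "apply_moves", "payload": {
  "commands": [
    [[0, -0.2, 0, 0, 0, 0], [0, -0.3, 0, 0, 0, 0], [0, -0.5, 0, 0, 0, 0], [0, -0.7, 0, 0, 0, 0], [0, -0.7, -0.5, 0, 0, 0], [0, -0.5, -0.9, 0, 0, 0], [0, 0, -0.9, 0, 0, 0], [0, 0, 0, 0, 0, 0]]
  ]
}}

```text
clock: 13.87
eef_pos: [573.2, 11.8, 153.3]
tool_rot: [-1.567, -0.007, 0.256]
force: [-0.2, -1.8, 0.0]
width: 50.1
```

Run:
```python
from h import *
st()
shot('wrist','w5'); i=cv2.imread('pics/w5.png'); shot('scene','s5'); j=cv2.imread('pics/s5.png')
c=np.zeros((600,800,3),np.uint8)
c[:,:480]=cv2.resize(i[10:210,170:330],(480,600),interpolation=cv2.INTER_CUBIC); c[:400,480:]=cv2.resize(j[90:190,285:365],(320,400),interpolation=cv2.INTER_CUBIC)
cv2.imwrite('pics/w5c.png',np.clip(c*1.4,0,255).astype(np.uint8))
```

```text
{'clock': 13.867, 'qpos': [0.213, 0.646, -0.436, 1.812, 0.372, 0.759, -0.162], 'eef_pos': [573.173, 11.774, 153.258], 'tool_rot': [-1.567, -0.007, 0.256], 'force': [-0.203, -1.807, 0.038], 'torque': [-0.124, 0.037, -0.015], 'width': 50.143}
```

View pics/w5c.png

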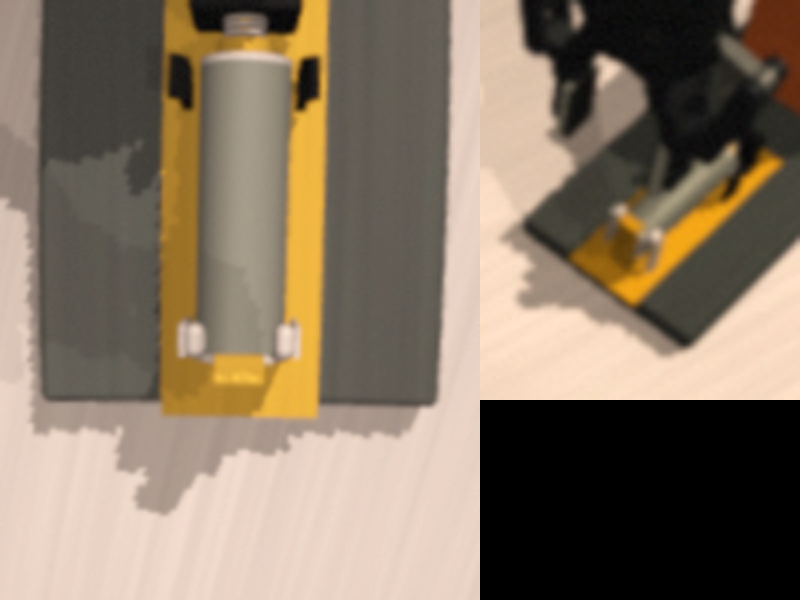

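The cell lies in the cradle at (243,205). Its button end is under the lip at (238,368), the clip jaws at (190,340) and (288,340) have closed over it, and the flat end sits against the spring at (245,55).

>>> {"api": "apply_moves", "payload": {
  "commands": [
    [[0, 0, 0, 0, 0, 0], [0, 0, 0, 0, 0, 0], [0, 0, 0, 0, 0, 0]]
  ]
}}

```text
clock: 14.22
eef_pos: [570.5, 22.3, 153.8]
tool_rot: [-1.56, -0.008, 0.265]
force: [-0.6, -0.2, -0.6]
width: 49.6
```

```bash
python3 -c "
from cell import finish_job
print(finish_job())"
```

```text
the job is handed in; nothing more can be done
None
```

The longer cell is in the cradle, released, and the job is handed in at about 14 s. I seated the flat end on the spring with the button about 44 mm above home and pushed it back. Then I swung the button end down past the lip, pressed it into the clip, eased the cell back towards the tab and let go.

**Last checks:** Before I opened the fingers, the cell's pose worked out from the arm was level, with both ends within about 0.5 mm of home height. After release, forces were near zero. The last pictures show the button end under the lip, the clip jaws over the cell and the flat end on the spring. I did not measure the cell's final position from the last picture, and I did not look again at the shorter cell or the other bench things; the arm passed well above them.

**What went less smoothly:**
- **First swing:** my push along the spring let go, and the cell dropped back about 6 mm. The button end probably came down on the lip, at about 9 N. I raised it, pushed the spring back in and swung again.
- **Spring force:** it briefly reached about 12 N (some 15 N in all) with the button still high, so the spring was at its solid stop. The limit there is 20 N.
- **Bottoming out:** the upward force at the wrist read about 31 N when the cell reached the cradle floor. The wrist cannot see the clip's own pinch, so the full total against the 60 N limit was not measured.

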